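Pin a hinged hand mould shut at its slide station

TASK

Slide the open hand mould along its rail by the post until it clicks into the station at the blue end stop, and only then swing its upper half over to close it. Take the red-knobbed locking pin from its blue block and push it down through the aligned lugs into the brass station bush until its flange is home and the spring-lifted upper half is pressed fully shut. Finish while still holding it pressed shut (do not let go at the end), and leave the mould insert, the tape roll and the grease jar where they are.

Things in the scene. Friction and masses are not known exactly. Their poses are not given: they have to be found in the camera images.
- carrier (a joint): carrier travel along the rail, m, growing along bed +y. 0.130 is the station: a spring ball clicks in and a hard stop blocks; about 2 N moves it, about 6 N pulls it out. The lower mould half on it is 100 mm (bed x) by 110 mm (bed y), upper face 58 mm above the table
- upper_half (a joint): opening angle, rad: 0 shut, 1.57 upright, 1.95 open stop. Closing swings the free edge away from the robot (bed +x) and down. Friction holds it from 1.15 to 1.7 (past that it leans back to the stop); below about 0.95 it sinks shut by itself within 2 s, resting at about 0.05 on two spring ejector pins. About 6 N down at the pin lug (14 N mid-plate) presses it to 0; released, it lifts again, even with the pin in
- hinge (a point): middle of the hinge axis (along bed y, on the robot's side), 61 mm above the table; travels with the carrier. The upper half is a steel plate 20 mm thick, 110 mm wide; shut, it spans 5 to 105 mm from this axis along bed +x, underside level with the axis, plus a nose lug 36 mm wide, 18 mm thick, reaching 141 mm from the axis
- post (a point): upright post on the carrier, 16 mm across, with a 20 mm round black head; this point is on the post's axis, 72 mm above the table; the post's top is 91 mm, the plate it stands on 39 mm above the table. It stands 50 mm clear of the mould's side on the side away from the station, with nothing within 40 mm of it
- bush (a point): mouth centre of the vertical hole (12.5 mm across, 32 mm deep) in the fixed brass station block, 32 mm above the table. At the station the holes of the lower lug (12.5 mm, 36 to 58 mm above the table) and closed upper lug (14 mm, 61 to 79 mm) lie straight above. Its axes are the bed's: +y along the rail to the blue end stop, +x away from the robot, z up
- upper_hole (a point): centre of the upper mouth of the hole in the nose lug of the upper half, 79 mm above the table when fully shut (about 85 mm when resting on the ejector pins)
- pin_knob (a point): centre of the pin's red knob (22 mm across, 44 mm tall). Below it: flange 26 mm across, underside 27 mm below this point; shank 10 mm across, 65 mm long, chamfered foot. 0.1 kg. It stands in a fixed blue block (56 mm square, 70 mm high), flange on the block's top: lift 67 mm or more straight up to clear. Home in the shut mould this point is 106 mm above the table
- pin_tip (a point): centre of the pin's foot, 92 mm below pin_knob along the pin's axis; z axis = the pin's axis, pointing to the knob. Fully home it lies 18 mm below the bush mouth
- insert_mid (a point): bystander: middle of a steel mould insert with a brass boss, 60 x 45 x 34 mm, loose on the table
- tape_mid (a point): bystander: middle of a white tape roll, 84 mm across, 30 mm high, lying flat
- grease_mid (a point): bystander: middle of a grease jar with yellow cap, 68 mm across, 55 mm high
Mind the look-alikes: they are no part of the job. What is shaped like the part that bears pin_knob but brown or green is not meant.

How it is judged:
On the way, in this order (a step that is already met when the one before it is completed fails the run):
1. the carrier is at the station (value of joint carrier above 0.127 m), for 0.2 s.
2. the upper half is closed onto its ejector springs, the carrier at the station (value of joint upper_half below 0.09 rad and value of joint carrier above 0.127 m), for 0.2 s.
At the end, for the whole second after the job is handed in: The carrier is at the station (within 3 mm), the locking pin is upright through both lugs and home in the station bush (within 2.5 mm of full depth, 4 mm of the axis), and the robot is still pressing the mould shut against its ejector springs (opening under 0.015 rad) (value of joint carrier above 0.127 m and value of joint upper_half below 0.015 rad and z of pin_tip in the frame of bush below -0.0155 m and horizontal distance between pin_tip and bush below 0.004 m and angle between pin_tip's own z axis and vertical below 0.08 rad); the arm keeps its last pose, push and grip.
It fails at once if the insert is moved more than 20 mm (distance of insert_mid from where it was at the start of the episode above 0.02 m).
It fails at once if the tape roll is moved more than 20 mm (distance of tape_mid from where it was at the start of the episode above 0.02 m).
It fails at once if the grease jar is moved more than 20 mm (distance of grease_mid from where it was at the start of the episode above 0.02 m).
It also fails if it takes over 64 s, if anything falls off the work surface, if the arm or the gripper's body presses on something with over 40 N, if the wrist force passes 120 N, or if a joint passes its speed limit or range.

ROBOT

A 7-joint arm with a two-finger parallel gripper is mounted at the origin on the work surface. World frame = base frame: x ahead of the robot, y to its left, z up, the work surface at z = 0. Lengths are in m, angles in rad, forces in N, time in s.
With the tool pointing down it reaches from about 0.4 to 0.85 m from the base axis. Payload 6.9 kg.
Tool frame: the origin (TCP) lies midway between the tips of the shut fingers; the grasp point (between the pads) lies behind it (ctrl.pinch_z is the z of the grasp point in the tool frame, in m); z points along the fingers, y is the line along which they close (so a half turn about z gives the same grasp; the last joint's range is limited). The gripper opens to 85 mm and grips with 20 to 120 N. Pads are 22 mm wide; open, the fingers measure 114 mm over their backs; the gripper's body (76 mm by 85 mm) begins 54 mm behind the grasp point. The pads swing forward as they close: fully open they stand 13 mm farther back than shut.
Start: joints at [1.218, 0.507, -0.238, 1.5, 0.126, 1.149, -0.155], TCP at [0.276, -0.561, 0.231] pointing down, gripper open.
Joint ranges: [-3.08, 3.08], [-0.24, 2.05], [-1.43, 1.35], [0, 2.5], [-1.52, 4.66], [0.17, 1.96], [-2.89, 2.89]. Speed limits (rad/s): [2.39, 2.39, 3.14, 3.14, 3.14, 3.14, 3.14].

INTERFACE

Orientations are given as a unit quaternion [w, x, y, z].
In Python, from station import ctrl, get_state, vision, ticket, models gives the robot as it stands. Calls block until the motion is done:
- ctrl.movep(position, orientation): joint-space move of the TCP to a pose.
- ctrl.movel(position, frame=None, max_speed=0.15): straight line of the TCP; frame=None keeps the orientation; max_speed is the mean speed in m/s.
- ctrl.set_joints(angles): joint-space move.
- ctrl.ungrasp() and ctrl.close_gripper(force=None): open the fingers fully, or close them until they stop; force is the grip in N (None keeps the last).
- ctrl.pause(seconds).
- ctrl.ik(position, orientation): joint angles nearest the present ones, or None.
- get_state(): the state.
- vision.grab_frame(name): name is "side" or "top" or "wrist"; returns (picture, depth): 480x640x3 uint8, blue, green, red; 480x640 float32, m along the optical axis (not along the pixel's ray), 0 where there is no reading.
- vision.camera_info(name): a dict with "mtx" (3x3 intrinsics, pixels), "R" (3x3) and "t" (3): a world point X has camera coordinates R X + t; the wrist camera has in their place "hand_eye" (4x4, takes a point from camera to tool coordinates, whose origin is the TCP and whose axes are the flange's). Camera axes: x right, y down, z forward; pixel columns grow to the right and rows downward; lengths in m; the calibration is good to about 2 mm. A picture is of the moment at which its call begins: read the wrist's pose just before it. camera_info takes no time and is no camera call.
A pose or a line that the arm cannot do raises ctrl.Unreachable and nothing moves.
- ticket.close_job(): hands the job in; it is judged then, once.
Trained networks look in the newest picture that a camera, given by its name, has taken for a name from the list of things; names that differ only in an ending like _2 or _b are one class to them, and where a whole thing is asked for, a point or a joint stands for the part that bears it (a point fixed in the world has none). Each returns a list of dicts, best first, with "p" (0 to 1); they miss things now and then, are a little off and sometimes report something else, mostly with a low value. They report only what shows in the picture. A call takes as long as a camera call. They do not tell look-alikes from the thing itself.
- models.recognise(camera, target): "point" ([column, row] in pixels, amid what is visible of it).
- models.masks_of(camera, target): "mask" (480x640 bool, what is visible of it) and "point" ([column, row] in pixels, amid what is visible of it).
The state is a dict: "time": time; "qpos": joint angles; "qd": joint speeds; "tau": joint torques, N m; "tcp_pos": TCP position; "eef_rot": TCP orientation; "contact_force": force on the tool from outside, world axes, zero at the start; "wrist_torque": the same for the moment, N m; "width": finger opening in m; "gripper_force": force on a finger pad.
Only numpy, scipy, OpenCV 4.12 (cv2) and the standard library are available. Lean on these libraries where they do the work, as an engineer would, in place of code of your own. Each camera call takes 0.05 s, during which the arm holds its last target. There are 200 camera calls.

## Working session

There is one attempt and no reset: what is moved stays moved. The work goes in short steps, each a Python script; the robot and the scene stay as the last script left them, time stands still between calls to the robot, and variables do not carry over. Pictures are saved under pics/ and viewed, at most 10 in all, crops included, and the job is handed in when it is done.

```bash
ls; mkdir -p pics; python3 - <<'E'
from station import ctrl, get_state, vision, ticket, models
import cv2,numpy as np
for c in ("top","side"):
    im,d=vision.grab_frame(c); cv2.imwrite(f"pics/{c}0.png",im); np.save(f"pics/{c}0.npy",d)
    i=vision.camera_info(c); print(c,i["mtx"],i["R"],i["t"])
    for t in ("post","pin_knob","bush","upper_hole","hinge","upper_half","carrier","insert_mid","tape_mid","grease_mid"):
        try: print(t,[(np.round(r["point"]),round(r["p"],2)) for r in models.recognise(c,t)][:4])
        except Exception as e: print(t,e)
print(get_state(),ctrl.pinch_z,vision.camera_info("wrist"))
E
```

```text
pics
top [[449.79462206   0.         309.58342071]
 [  0.         449.79462206 242.39903957]
 [  0.           0.           1.        ]] [[ 0.01758827 -0.99975681 -0.01330286]
 [-0.99395074 -0.01604043 -0.10864909]
 [ 0.10840928  0.01513334 -0.99399115]] [-0.02395806  0.55872515  0.95605681]
post [(array([296., 232.]), 0.82)]
pin_knob [(array([463., 284.]), 0.77), (array([419., 284.]), 0.75), (array([449., 324.]), 0.6), (array([497., 261.]), 0.47)]
bush [(array([290., 233.]), 0.71)]
upper_hole [(array([283., 260.]), 0.83)]
hinge [(array([280., 257.]), 0.93)]
upper_half [(array([280., 259.]), 0.57)]
carrier [(array([296., 234.]), 0.66)]
insert_mid [(array([147., 282.]), 0.68), (array([289., 233.]), 0.19)]
tape_mid [(array([468., 189.]), 0.87)]
grease_mid [(array([169., 189.]), 0.91)]
side [[443.85689714   0.         311.6297911 ]
 [  0.         443.85689714 243.12874872]
 [  0.           0.           1.        ]] [[ 0.97261923 -0.23221881  0.00928752]
 [-0.10731377 -0.48419965 -0.86835157]
 [ 0.20614458  0.84357876 -0.49586217]] [-0.54181162  0.14563323  0.79692102]
post [(array([319.,
[... 1106 characters left out ...]
act_force': array([ 0.78112102, -0.04018306, -0.61888989]), 'wrist_torque': array([-0.00475773, -0.01903014,  0.03434443]), 'gripper_force': 0.0, 'width': 0.08522718340295216} -0.0187 {'mtx': array([[344.93714273,   0.        , 317.67983381],
       [  0.        , 344.93714273, 239.71653105],
       [  0.        ,   0.        ,   1.        ]]), 'hand_eye': array([[ 8.41163657e-04, -9.61954606e-01, -2.73208032e-01,
         6.90584580e-02],
       [ 9.99999601e-01,  8.90873120e-04, -5.78906065e-05,
         9.72132452e-04],
       [ 2.99081827e-04, -2.73207874e-01,  9.61954972e-01,
        -1.42302863e-01],
       [ 0.00000000e+00,  0.00000000e+00,  0.00000000e+00,
         1.00000000e+00]])}
```

View pics/top0.png

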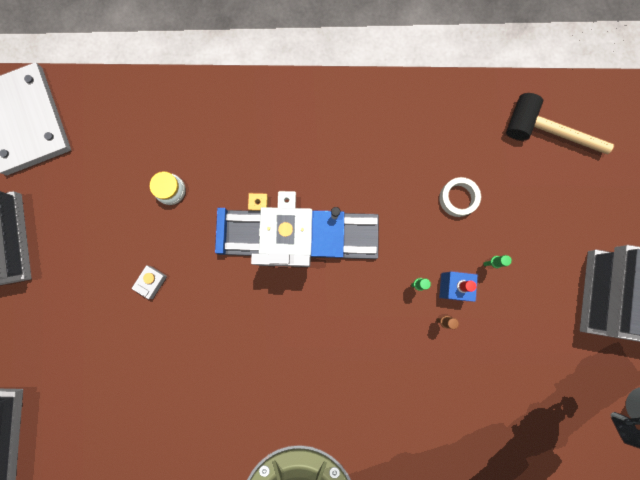

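View pics/side0.png

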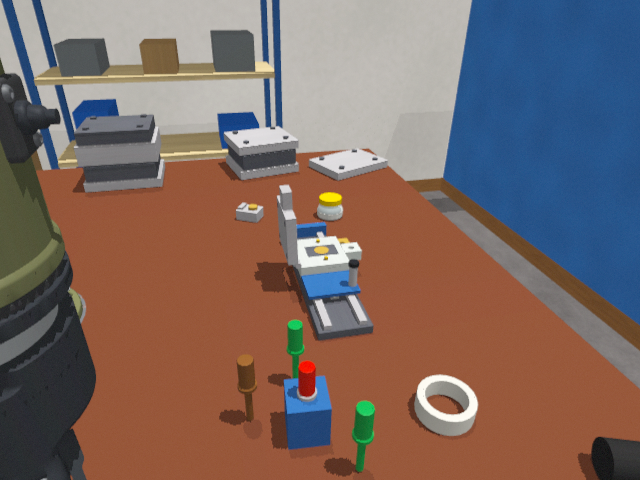

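The top view shows the red knob at (467,286) on the blue block. The look-alikes are green pins at (421,284) and (500,261) and a brown one at (449,322). The post head is at (336,212), the bush at (257,201), the lower lug at (287,200) and the blue stop at (220,231). I choose the red knob on the blue block.

```bash
cat > h.py <<'E'
from station import ctrl, get_state, vision, ticket, models
import cv2,numpy as np
from scipy.spatial.transform import Rotation as Rn
def q2R(q): return Rn.from_quat([q[1],q[2],q[3],q[0]]).as_matrix()
def down(a):  # tool z down, tool x at world heading a
    x=np.array([np.cos(a),np.sin(a),0]); z=np.array([0,0,-1.]); M=np.c_[x,np.cross(z,x),z]
    q=Rn.from_matrix(M).as_quat(); return np.array([q[3],q[0],q[1],q[2]])
def cam(c,s=None):
    i=vision.camera_info(c)
    if c=="wrist":
        T=np.eye(4);T[:3,:3]=q2R(s["eef_rot"]);T[:3,3]=s["tcp_pos"];T=T@i["hand_eye"]
        return i["mtx"],T[:3,:3],T[:3,3]
    return i["mtx"],i["R"].T,-i["R"].T@i["t"]
def onz(c,p,z,s=None):
    K,R,o=cam(c,s); d=R@np.linalg.solve(K,[p[0],p[1],1.]); return o+d*(z-o[2])/d[2]
def proj(c,X,s=None):
    K,R,o=cam(c,s); v=K@(R.T@(np.asarray(X)-o)); return v[:2]/v[2]
E
python3 - <<'E'
from h import *
np.set_printoptions(precision=4,suppress=True)
for n,p,z in (("post",(336,212),.091),("knob",(467,286),.119),("bush",(257.5,201.5),.032),("lug",(287,200.5),.058),("insert",(149,282),.03),("tape",(460,197),.03),("grease",(164,186),.055),("railA",(378.5,255),.03),("railB",(378.5,215),.03),("railC",(222,211),.03),("grn",(421,284),.119),("grn2",(500,261),.119)): print(n,onz("top",p,z))
im=cv2.imread("pics/top0.png")
cv2.imwrite("pics/c1.png",cv2.resize(im[180:310,205:395],None,fx=4,fy=4,interpolation=cv2.INTER_CUBIC))
b,g,r=[im[...,k].astype(int) for k in range(3)]
m=(r>150)&(g<60)&(b<60); ys,xs=np.where(m); print("red",xs.mean(),ys.mean(),len(xs))
# blue block top orientation
m=((b>110)&(r<60)&(g<110)).astype(np.uint8); 
for c in cv2.findContours(m,0,2)[0]:
    if cv2.contourArea(c)>80: print(cv2.minAreaRect(c))
for z in (.25,.3): print(ctrl.ik([.55,-.05,z],down(0)), ctrl.ik([.55,-.05,z],down(np.pi)))
E
```

```text
post [ 0.6166 -0.069   0.091 ]
knob [ 0.4682 -0.3266  0.119 ]
bush [0.6481 0.1024 0.032 ]
lug [0.646  0.0353 0.058 ]
insert [0.4665 0.3345 0.03  ]
tape [ 0.6653 -0.3449  0.03  ]
grease [0.6747 0.3042 0.055 ]
railA [ 0.5338 -0.1654  0.03  ]
railB [ 0.6223 -0.1653  0.03  ]
railC [0.6259 0.1808 0.03  ]
grn [ 0.4706 -0.2366  0.119 ]
grn2 [ 0.5185 -0.3925  0.119 ]
red 465.57142857142856 286.14285714285717 7
[ 0.3078  0.39   -0.3827  1.6629  0.1584  1.1194 -1.689 ] [ 0.6699  0.5109 -0.99    1.6585  0.4504  1.22    1.1503]
[ 0.3318  0.3577 -0.4169  1.574   0.1504  1.2417 -1.6812] [ 0.6835  0.4734 -1.0126  1.5699  0.4098  1.3277  1.1911]
```

View pics/c1.png

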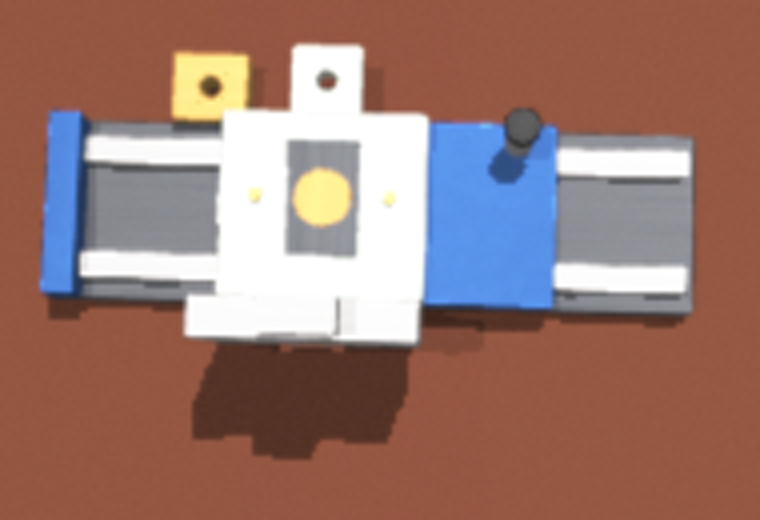

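The crop confirms the bush hole at about (257.5,201.5), the lower lug hole at (286.5,200) and the post head at (335.5,211.8). About 66 mm of travel remain. I'll push the post with closed fingers.

```bash
python3 - <<'E'
from h import *
np.set_printoptions(precision=4,suppress=True)
q=down(0.0-0.01)
ctrl.close_gripper(30)
ctrl.movep([.6166,-.128,.16],q); print(get_state()["time"])
ctrl.movel([.6166,-.128,.056],max_speed=.2)
s=get_state(); f0=s["contact_force"]; print(s["time"],s["tcp_pos"],f0)
ctrl.movel([.6168,-.06,.056],max_speed=.1)
s=get_state(); print(s["time"],s["tcp_pos"],s["contact_force"]-f0)
y=-.06
while y<.0:
    y+=.006 if y<-.042 else .003
    ctrl.movel([.6168,y,.056],max_speed=.1)
    s=get_state(); f=s["contact_force"]-f0; print(round(y,4),s["time"],s["tcp_pos"],f)
    if abs(f[1])>15: break
im,d=vision.grab_frame("top"); cv2.imwrite("pics/top1.png",im)
E
```

```text
3.8667
4.5333 [ 0.6172 -0.1285  0.0568] [0.1799 0.2842 0.1596]
5.3667 [ 0.6167 -0.0591  0.0561] [-0.6331  0.4035  0.2265]
-0.054 5.6167 [ 0.6167 -0.0533  0.0559] [ 1.072   0.0052 -0.1444]
-0.048 5.8667 [ 0.6168 -0.0473  0.056 ] [-0.0156 -0.8084 -0.1542]
-0.042 6.1167 [ 0.6168 -0.0412  0.056 ] [-0.727  -0.8146  1.1304]
-0.039 6.3667 [ 0.6168 -0.0385  0.056 ] [-0.1547 -0.003  -0.5764]
-0.036 6.6167 [ 0.6168 -0.036   0.056 ] [ 0.2075 -1.0892 -0.3609]
-0.033 6.8667 [ 0.6168 -0.0329  0.056 ] [ 0.5081 -3.1453  0.2309]
-0.03 7.1167 [ 0.6168 -0.029   0.056 ] [-0.4404  0.5049  0.5655]
-0.027 7.3667 [ 0.6167 -0.0261  0.056 ] [-0.9215  0.0306  1.1303]
-0.024 7.6167 [ 0.6167 -0.0252  0.056 ] [-0.7301 -5.835   0.3846]
-0.021 7.8667 [ 0.6168 -0.0251  0.056 ] [ -0.4042 -10.529   -0.0364]
-0.018 8.1167 [ 0.6167 -0.025   0.0561] [  0.7643 -16.8745   0.8956]
```

```bash
python3 - <<'E'
from h import *
np.set_printoptions(precision=4,suppress=True)
q=down(-0.01)
print(onz("top",(285,208),.058), onz("top",(240,208),.058))
ctrl.movel([.6168,-.05,.056],max_speed=.15)
ctrl.movel([.6168,-.05,.285],max_speed=.25)
for x in (.40,.41,.42):
    if ctrl.ik([x,.102,.16],q) is not None: break
print(x)
ctrl.movep([x,.102,.285],q)
ctrl.movel([x,.102,.163],max_speed=.2)
s=get_state(); f0=s["contact_force"]; print(s["time"],s["tcp_pos"],f0)
while x<.58:
    x+=.02
    ctrl.movel([x,.102,.163],max_speed=.12)
    s=get_state(); f=s["contact_force"]-f0; print(round(x,3),s["time"],s["tcp_pos"],f)
    if abs(f).max()>30: print("STOP"); break
im,d=vision.grab_frame("side"); cv2.imwrite("pics/side1.png",im)
E
```

```text
[0.6296 0.0392 0.058 ] [0.6281 0.1362 0.058 ]
0.4
11.3917 [0.4009 0.102  0.1633] [0.2399 0.114  0.4399]
0.42 11.7083 [0.4207 0.1021 0.1637] [-1.8575  0.1168 -0.8499]
0.44 12.025 [0.4396 0.102  0.163 ] [-0.0657 -0.3674  0.4679]
0.46 12.3417 [0.4593 0.102  0.1629] [-1.5599 -0.143  -0.4118]
0.48 12.6583 [0.4793 0.102  0.1628] [ 0.3671 -0.1493 -0.3901]
0.5 12.975 [0.4993 0.102  0.1628] [-0.3115 -0.0651 -0.2746]
0.52 13.2917 [0.5196 0.102  0.1628] [-0.4893 -0.9189 -0.6026]
0.54 13.6083 [0.5398 0.1021 0.1629] [-0.3528  0.2896 -0.575 ]
0.56 13.925 [0.5597 0.102  0.1629] [-0.3161  0.7075 -0.3515]
0.58 14.2417 [0.5796 0.102  0.1629] [-0.8642  0.0873 -0.2195]
```

View pics/side1.png

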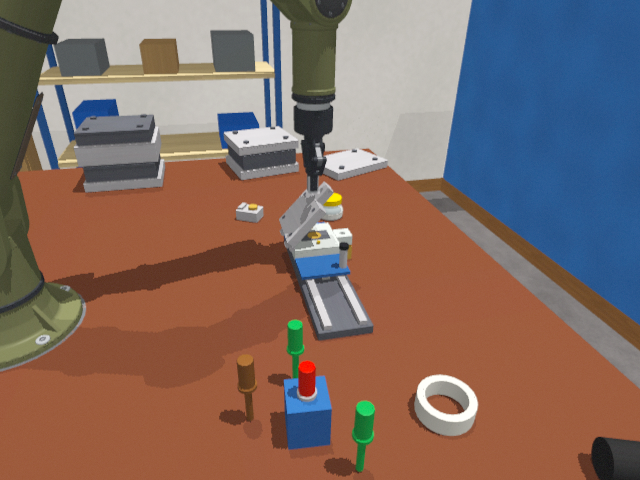

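The plate is tipping past the fingers, with the lug at about (322,195) in the side view. I'll nudge it a little more, let it sink, then look at the lug hole from above with the wrist camera.

```bash
python3 - <<'E'
from h import *
np.set_printoptions(precision=4,suppress=True)
ctrl.movel([.60,.102,.163],max_speed=.12)
ctrl.movel([.58,.102,.25],max_speed=.2)
print("brown",onz("top",(449,322),.119))
H=None
for a in (-55,125,-70,110,-40,140):
    q=down(np.deg2rad(a)); r=[ctrl.ik(p,q) for p in ([.648,.102,.186],[.648,.102,.1],[.468,-.327,.22],[.468,-.327,.085])]
    ok=all(x is not None for x in r); print(a,ok,[x[6].round(2) if x is not None else None for x in r])
    if ok and H is None: H=a
q=down(np.deg2rad(H)); print("H",H)
ctrl.ungrasp()
ctrl.movep([.648,.102,.25],q); ctrl.movel([.648,.102,.186],max_speed=.15)
ctrl.pause(.2)
s=get_state(); im,d=vision.grab_frame("wrist"); cv2.imwrite("pics/w1.png",im); np.save("pics/w1.npy",d)
import pickle; pickle.dump(s,open("w1.pkl","wb"))
print(s["time"],s["tcp_pos"],proj("wrist",[.648,.102,.085],s),[(r["point"],r["p"]) for r in models.recognise("wrist","upper_hole")])
E
```

```text
brown [ 0.3977 -0.2903  0.119 ]
-55 True [np.float64(-2.76), np.float64(-2.77), np.float64(-1.97), np.float64(-1.98)]
125 True [np.float64(-0.03), np.float64(-0.1), np.float64(0.81), np.float64(0.63)]
-70 True [np.float64(-2.79), np.float64(-2.73), np.float64(-2.2), np.float64(-2.19)]
110 True [np.float64(-0.26), np.float64(-0.32), np.float64(0.58), np.float64(0.42)]
-40 True [np.float64(-2.53), np.float64(-2.55), np.float64(-1.73), np.float64(-1.76)]
140 True [np.float64(0.19), np.float64(0.12), np.float64(1.03), np.float64(0.84)]
H -55
17.5667 [0.6486 0.1021 0.1873] [318.1437 241.0667] [([380.0, 276.6], 0.61), ([402.0, 242.9], 0.5)]
```

View pics/w1.png

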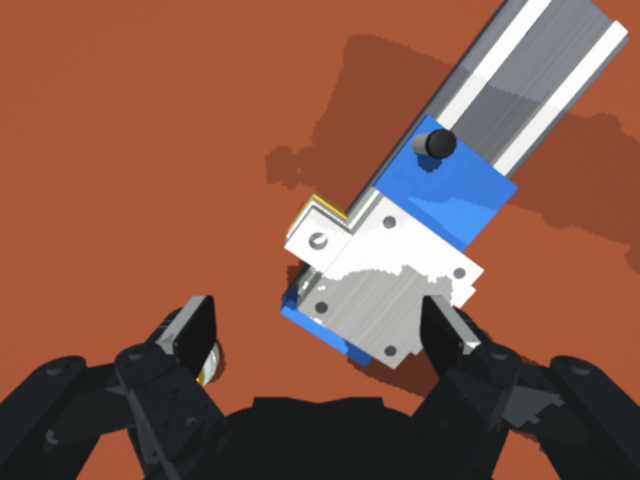

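The mould is shut, and the lug hole at (318,240) is within 1 px of the prediction. Now the same view over the pin.

```bash
python3 - <<'E'
from h import *
import pickle
np.set_printoptions(precision=4,suppress=True)
q=down(np.deg2rad(-55))
ctrl.movel([.648,.102,.25],max_speed=.25)
ctrl.movep([.468,-.327,.25],q); ctrl.movel([.468,-.327,.22],max_speed=.15)
ctrl.pause(.2)
s=get_state(); im,d=vision.grab_frame("wrist"); pickle.dump(s,open("w2.pkl","wb"))
b,g,r=[im[...,k].astype(int) for k in range(3)]
m=(r>130)&(g<50)&(b<50); ys,xs=np.where(m); print(s["time"],s["tcp_pos"],"red",xs.mean(),ys.mean(),len(xs),xs.min(),xs.max(),ys.min(),ys.max(),proj("wrist",[.468,-.327,.119],s))
w1=cv2.imread("pics/w1.png")
o=np.hstack([cv2.resize(c,(400,400),interpolation=cv2.INTER_CUBIC) for c in (w1[215:265,293:343],im[180:300,258:378])]); cv2.imwrite("pics/c2.png",o)
E
```

```text
20.325 [ 0.4686 -0.3271  0.221 ] red 322.53757225433526 215.50867052023122 173 312 334 210 223 [317.7935 241.4692]
```

View pics/c2.png

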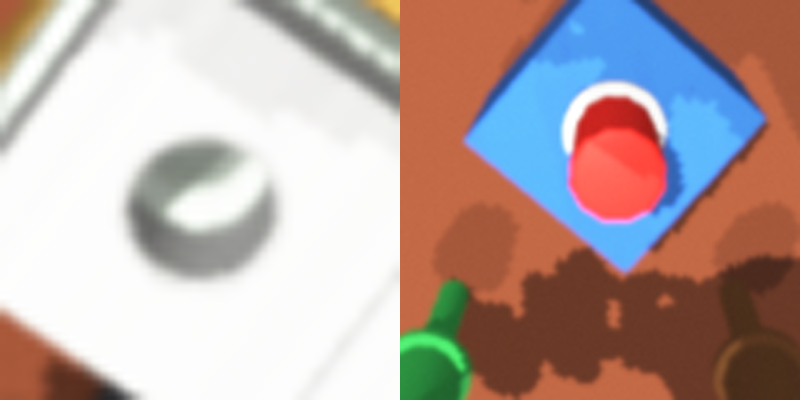

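The lug hole centre is at (318.1,240.6) in the first view, and the knob top centre is at (323,232) on the blue block, with its red colour confirmed. Next I grasp and lift.

```bash
python3 - <<'E'
from h import *
import pickle
np.set_printoptions(precision=4,suppress=True)
s1=pickle.load(open("w1.pkl","rb")); s=pickle.load(open("w2.pkl","rb"))
h=onz("wrist",(317.7,240.6),.085,s1); k=onz("wrist",(322.8,231.9),.119,s); print("hole",h,"knob",k)
ctrl.movel([k[0],k[1],.22]); 
ctrl.movel([k[0],k[1],.083],max_speed=.15)
st=get_state(); print(st["time"],st["tcp_pos"],st["contact_force"])
ctrl.close_gripper(70)
st=get_state(); print(st["time"],st["width"],st["gripper_force"],st["contact_force"],st["tcp_pos"])
ctrl.movel([k[0],k[1],.165],max_speed=.12)
ctrl.movel([k[0],k[1],.23],max_speed=.2)
st=get_state(); im,d=vision.grab_frame("wrist"); cv2.imwrite("pics/w3.png",im); im2,d=vision.grab_frame("side")
print(st["time"],st["width"],st["gripper_force"],st["contact_force"],st["tcp_pos"])
cv2.imwrite("pics/c3.png",np.hstack([im[150:450,170:470],cv2.resize(im2[230:430,200:400],(300,300))]))
E
```

```text
hole [0.6485 0.1019 0.085 ] knob [ 0.4692 -0.3351  0.119 ]
21.6917 [ 0.4697 -0.3354  0.0838] [-0.9658  0.5139 -0.1894]
22.3 0.020471465412239473 68.22397828102112 [-0.9787  0.7199  4.9902] [ 0.4694 -0.3351  0.0834]
23.6083 0.02025632345069316 68.39044690132141 [-1.2751  0.3001 -1.6729] [ 0.469  -0.3349  0.2295]
```

View pics/c3.png

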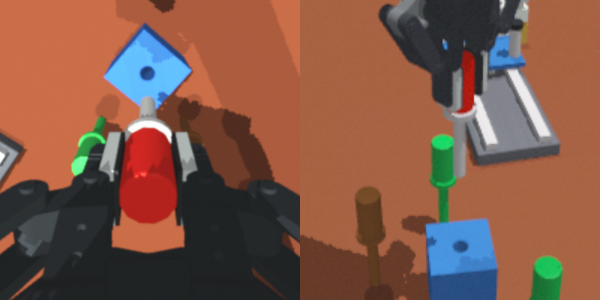

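The pin is held upright and is clear of the block. I'll move it over the lug and insert it with force monitoring.

```bash
cat > ins.py <<'E'
from h import *
np.set_printoptions(precision=4,suppress=True)
def descend(x,y,z,zend,f0,step=.006,lim=12):
    while z>zend+1e-6:
        z=max(z-step,zend); ctrl.movel([x,y,z],max_speed=.08)
        s=get_state(); f=s["contact_force"]-f0; print(round(z,4),round(s["time"],2),s["tcp_pos"],f,s["width"].round(4))
        if abs(f).max()>lim: return z,False
    return z,True
E
python3 - <<'E'
from ins import *
q=down(np.deg2rad(-55)); x,y=.6490,.1019
ctrl.movep([x,y,.235],q); ctrl.movel([x,y,.175],max_speed=.15); ctrl.pause(.2)
s=get_state(); f0=s["contact_force"]; np.save("f0.npy",f0); print(s["time"],s["tcp_pos"],f0)
print(descend(x,y,.175,.135,f0,.008,8))
im,d=vision.grab_frame("wrist"); im2,d=vision.grab_frame("side")
cv2.imwrite("pics/c4.png",np.hstack([im[150:450,170:470],cv2.resize(im2[160:310,240:390],(300,300))]))
E
```

```text
26.1833 [0.6497 0.1019 0.1764] [-0.0632 -0.0371 -0.7726]Traceback (most recent call last):
  File "<stdin>", line 5, in <module>
  File "ins.py", line 6, in descend
    s=get_state(); f=s["contact_force"]-f0; print(round(z,4),round(s["time"],2),s["tcp_pos"],f,s["width"].round(4))
                                                                                               ^^^^^^^^^^^^^^^^
AttributeError: 'float' object has no attribute 'round'
```

```bash
sed -i 's/,s\["width"\].round(4))/,s["width"])/' ins.py
python3 - <<'E'
from ins import *
x,y=.6490,.1019; f0=np.load("f0.npy")
print(descend(x,y,.167,.135,f0,.008,8))
im,d=vision.grab_frame("wrist"); im2,d=vision.grab_frame("side")
cv2.imwrite("pics/c4.png",np.hstack([im[150:450,170:470],cv2.resize(im2[160:310,240:390],(300,300))]))
E
```

```text
0.159 26.68 [0.6486 0.1019 0.1584] [ 0.8308  0.7814 -0.2792] 0.020595262067284143
0.151 26.93 [0.6486 0.1018 0.1504] [-0.3892 -0.1998 -0.1586] 0.020553991681205773
0.143 27.18 [0.6486 0.1018 0.1425] [ 0.2067  1.0301 -0.597 ] 0.020532396099805884
0.135 27.43 [0.6486 0.1018 0.1345] [-0.1363  0.2326 -0.5057] 0.020584530821962658
(0.135, True)
```

View pics/c4.png

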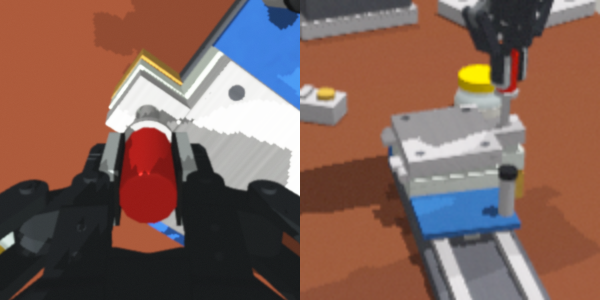

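The pin has entered the upper lug freely; the tip is at about 56 mm. I'll continue down.

```bash
python3 - <<'E'
from ins import *
x,y=.6490,.1019; f0=np.load("f0.npy")
print(descend(x,y,.135,.104,f0,.006,10))
E
```

```text
0.129 27.78 [0.6487 0.1018 0.1285] [-0.2373  0.223  -1.4792] 0.020298800309476953
0.123 28.03 [0.6486 0.1019 0.1224] [-1.1249  0.1129  0.6649] 0.020411403248655622
0.117 28.28 [0.6487 0.1019 0.1165] [-0.0775 -0.5682  0.2181] 0.020231265280046255
0.111 28.53 [0.6487 0.1019 0.1105] [-0.8039  0.3178 -0.2995] 0.020492165477925806
0.105 28.78 [0.6487 0.1018 0.1045] [-0.0517  0.3499 -0.1992] 0.02026751005613078
0.104 29.03 [0.649  0.1019 0.104 ] [-0.3043  0.4214 -0.6379] 0.02030959037703375
(0.104, True)
```

The tip is in the bush. Now I press until the flange is home, aiming for about 20 N.

```bash
python3 - <<'E'
from ins import *
x,y=.6490,.1019; f0=np.load("f0.npy")
print(descend(x,y,.104,.080,f0,.0015,18))
ctrl.pause(.7); s=get_state(); print(s["time"],s["tcp_pos"],s["contact_force"]-f0,s["width"],s["gripper_force"])
E
```

```text
0.1025 29.28 [0.6489 0.1019 0.1024] [ 0.666  -0.741  -0.4392] 0.020596934305820238
0.101 29.53 [0.6489 0.1019 0.1009] [ 0.2235  0.0542 -0.4138] 0.020478257538187578
0.0995 29.78 [0.6489 0.1019 0.0994] [-0.1508 -0.153   0.114 ] 0.020630866274987635
0.098 30.03 [0.6492 0.1019 0.0983] [ 0.0526 -0.047   3.4002] 0.020090009871289425
0.0965 30.28 [0.6494 0.1019 0.0968] [ 1.1864 -0.0298  3.3916] 0.020722462865963076
0.095 30.53 [0.6496 0.1019 0.0952] [1.8712 0.5293 3.7824] 0.02062401865159138
0.0935 30.78 [0.6496 0.1019 0.0937] [2.5586 0.5619 4.2855] 0.020495447369846792
0.092 31.03 [0.6498 0.1019 0.0924] [4.4154 0.1773 5.5785] 0.020428109254015815
0.0905 31.28 [0.6499 0.1019 0.0922] [ 0.6049 -0.2382 13.2463] 0.02015927780347401
0.089 31.53 [0.65   0.1019 0.0921] [-2.675  -2.2447 23.2097] 0.02025775342398244
(0.08899999999999998, False)
32.2333 [0.65   0.1019 0.092 ] [-2.6367 -1.3078 22.9227] 0.020607222197795528 71.34588718414307
```

The force rose sharply at TCP z 0.092, against a predicted 0.0924, and it holds at 23 N. The flange is home and the mould is pressed shut.

```bash
python3 -c "
from h import *
print(ticket.close_job())"
```

```text
the job is handed in; nothing more can be done
None
```

The job is handed in with no verdict returned: the carrier is at the station, the mould is closed, and the arm still holds the red-knobbed pin home at about 23 N; I did not re-measure the insert, tape roll and grease jar.

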